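# Close three tins and hold up the heaviest

## Robot

A 6-joint arm with a two-finger parallel gripper is mounted at the origin on a cart in front of the work surface, level with it; the furniture and walls round the work are solid. World frame = base frame: x ahead of the robot, y to its left, z up, the work surface at z = 0. Lengths are in m, angles in rad, forces in N, time in s.
With the tool pointing down it reaches from about 0.275 to 0.975 m from the base axis. Payload 8.4 kg.
Tool frame: the origin (TCP) lies on the mounting face of the last link; the fingertips stand 190 mm ahead of it and the grasp point (between the pads) lies 171 mm ahead of it (arm.grasp_offset is the y of the grasp point in the tool frame, in m); y points along the fingers, z is the direction in which the jaws open and shut, and the axes are right-handed (so a half turn about y gives the same grasp; the last joint's range is limited). The gripper opens to 92 mm and grips with 3 to 60 N. Pads are 20 mm wide; open, the fingers measure 128 mm over their backs; the gripper's body (75 mm by 189 mm) begins 69 mm behind the grasp point.
Start: joints at [-1.105, 0.353, 1.633, -0, 1.155, -0.002], TCP at [0.282, -0.558, 0.405] pointing down, gripper open.
Joint ranges: [-2.63, 2.63], [-0.92, 2.1], [0.06, 2.66], [-1.3, 4.44], [0, 2.69], [-3.02, 3.02]. Speed limits (rad/s): [2.22, 2.22, 2.79, 3.14, 3.14, 3.14].

## Interface

Orientations are given as [roll, pitch, yaw] about the fixed x, y, z axes, in that order (R = Rz(yaw) Ry(pitch) Rx(roll)).
In Python, from bench import arm gives the robot as it stands. The module is installed in compiled form; this text tells all that it offers.
- The arm moves only by the shell command python3 -m crank 'ROWS' [FORCE]. ROWS is JSON, a list of rows, each an object of numbers: "tx", "ty", "tz": the shift along the tool's x, y, z as a fraction of full scale; "wx", "wy", "wz": the turn, a rotation vector about the tool's x, y, z as a fraction of full scale; "claw": the finger opening in mm, from 0 to 91.9. A call has 1 to 10 rows; each row shifts and turns the commanded pose from where the row before left it, along the tool's axes as they then stand; what a row does not reach is not made up. Full scale, the value 1, is 25 mm for a shift and 5 degrees for a turn. A row lasts 1/10 s, in which the tool goes at most 50 mm and 8.59 degrees, less where a joint would pass 70% of its speed; a pose out of reach is approached as far as the arm can. A call with a number of a shift or a turn outside -1 to 1 is refused whole. A call with a gripper value outside its range is refused whole. The fingers move at their own pace and stop on an object; FORCE is the grip in N (left out, the last holds). Time passes only in rows, so rows that do not move let the fingers close. It gives the time, the measured TCP pose, the force and the opening at its end, in the units of the state.
- arm.read_state(): the state, without advancing time (a new reading comes with each control period).
- arm.camera(name): name is "scene" or "top" or "wrist"; returns (picture, depth): 384x512x3 uint8, blue, green, red; 384x512 float32, m along the optical axis (not along the pixel's ray), 0 where there is no reading.
- arm.camera_params(name): a dict with "fx", "fy", "cx", "cy" (pixels), "D" ([k1, k2, p1, p2, k3] as OpenCV has them; the pictures are not rectified), "rvec" (rotation vector, rad) and "tvec" (3), from world to camera coordinates, as OpenCV has them; the wrist camera has in their place "tool_from_camera" (4x4, takes a point from camera to tool coordinates, whose origin is the TCP and whose axes are the tool frame's). Camera axes: x right, y down, z forward; pixel columns grow to the right and rows downward; lengths in m; the calibration is good to about 2 mm. A picture is of the moment at which its call begins: read the wrist's pose just before it. camera_params takes no time and is no camera call.
- arm.finish_job(): hands the job in, once; it reports no verdict.
The state is a dict: "t": time; "joint_positions": joint angles; "joint_vel": joint speeds; "tau": joint torques, N m; "tool_pos": TCP position; "tcp_rot": TCP orientation; "wrist_force": force on the tool from outside, world axes, zero at the start; "moment": the same for the moment, N m; "grip_width": opening from 0.0 (shut) to 1.0 (fully open).
Only numpy, scipy, OpenCV 4.12 (cv2) and the standard library are available. Lean on these libraries where they do the work, as an engineer would, in place of code of your own. Each camera call takes 0.05 s, during which the arm holds its last target.

## Task

Three look-alike tins stand on the board with their lids not quite shut: before lifting any of them, press each lid down fully home. Then heft the tins one at a time from your left to your right, lifting each clear of the board and standing it back where it was, to find the heaviest by feel. Finish while holding the heaviest tin by the gripper, upright and still, about 15 cm above the worktop with its lid still shut (do not put it down or let go), the other two standing in their places and the things around the board left alone.

Things in the scene. Friction and masses are not known exactly. Their poses are not given: they have to be found in the camera images.
- tin_left: the tin on the board's left spot, outwardly like the other two: round, 56 mm across, teal body with cream bands 56 mm high to the shoulder, cream lid 53 mm across, 10 mm thick above. Origin: centre of underside, z up. Weight hidden, 0.18 to 0.65 kg with its solid load; one is at least 0.17 kg heavier than the others, which weigh under 0.35 kg. Grip the upper teal body (about 43 mm up), not the lid.
- tin_middle: the tin on the board's middle spot, outwardly like the other two: round, 56 mm across, teal body with cream bands 56 mm high to the shoulder, cream lid 53 mm across, 10 mm thick above. Origin: centre of underside, z up. Weight hidden, 0.18 to 0.65 kg with its solid load; one is at least 0.17 kg heavier than the others, which weigh under 0.35 kg. Grip the upper teal body (about 43 mm up), not the lid.
- tin_right: the tin on the board's right spot, outwardly like the other two: round, 56 mm across, teal body with cream bands 56 mm high to the shoulder, cream lid 53 mm across, 10 mm thick above. Origin: centre of underside, z up. Weight hidden, 0.18 to 0.65 kg with its solid load; one is at least 0.17 kg heavier than the others, which weigh under 0.35 kg. Grip the upper teal body (about 43 mm up), not the lid.
- tin_left_lid (a joint): lid of tin_left, slides down the tin: 0 = 7 mm proud of the shoulder (dark steel neck shows below it), 0.007 = fully home against a hard stop. Starts at 0 to 0.002. About 5 N of friction, stays where left: push with 10 to 20 N on the middle of its top.
- tin_left_top (a point): centre of the lid's flat top on tin_left: 73 mm above the tin's underside when the lid reads 0, 66 mm when it is fully home
- tin_middle_lid (a joint): lid of tin_middle, slides down the tin: 0 = 7 mm proud of the shoulder (dark steel neck shows below it), 0.007 = fully home against a hard stop. Starts at 0 to 0.002. About 5 N of friction, stays where left: push with 10 to 20 N on the middle of its top.
- tin_middle_top (a point): centre of the lid's flat top on tin_middle: 73 mm above the tin's underside when the lid reads 0, 66 mm when it is fully home
- tin_right_lid (a joint): lid of tin_right, slides down the tin: 0 = 7 mm proud of the shoulder (dark steel neck shows below it), 0.007 = fully home against a hard stop. Starts at 0 to 0.002. About 5 N of friction, stays where left: push with 10 to 20 N on the middle of its top.
- tin_right_top (a point): centre of the lid's flat top on tin_right: 73 mm above the tin's underside when the lid reads 0, 66 mm when it is fully home
- board: fixed wooden board on the worktop, 120 mm (its x) by 400 mm (its y) by 12 mm high, with three round spots 135 mm apart in a row along its y; origin at the centre of its underside, x away from the robot, y towards the robot's left. The tins stand on its top, 12 mm above the worktop, each within 6 mm of its spot's centre; left is +y.
- timer: bystander: white round kitchen timer, 68 mm across, 56 mm high, to the left of the board; origin at the centre of its underside
- ring_cutter: bystander: steel ring cutter, 71 mm across, 36 mm high, to the right of the board; origin at the centre of its underside
- tape: bystander: roll of tape lying flat, 82 mm across, 24 mm high, beyond the board; origin at the centre of its underside
Mind the look-alikes: they are no part of the job. Leave any purple look-alike of the tin_middle alone.

How it is judged:
By the outcome, as a careful person would: the job done as asked, in the order asked, and still so for the second after the job is handed in, while the arm keeps its last pose, push and grip.
It also fails if it takes over 72 s, if anything falls off the work surface, if the arm or the gripper's body presses on something with over 40 N, if the wrist force passes 120 N, or if a joint passes its speed limit or range.

## Working session

There is one attempt and no reset: what is moved stays moved. The work goes in short steps, Python scripts to look and compute and a shell command to move; the robot and the scene stay as the last step left them, time stands still between calls to the robot, and variables do not carry over. Pictures are saved under pics/ and viewed, and the job is handed in when it is done.

```bash
mkdir -p pics; ls; python3 - <<'E'
from bench import arm
import cv2,numpy as np
s=arm.read_state()
for k,v in s.items(): print(k,np.round(v,4))
print(arm.grasp_offset)
for n in("top","scene"):
    p,d=arm.camera(n); cv2.imwrite(f"pics/{n}0.png",p); np.save(f"{n}0.npy",d)
    print(arm.camera_params(n))
print(arm.camera_params("wrist"))
E
```

```text
pics
t 0.0
joint_positions [-1.1054  0.3536  1.6342 -0.      1.1552 -0.0024]
joint_vel [ 0.0003  0.001   0.0018 -0.0001 -0.0001  0.0004]
tau [ 1.40000e-03 -5.93839e+01 -3.34213e+01  6.97000e-02  2.31000e-02
 -2.00000e-04]
tool_pos [ 0.2817 -0.5576  0.404 ]
tcp_rot [-1.5722 -0.     -2.6738]
wrist_force [ 0.4621 -0.6396 -0.9142]
moment [ 0.0181  0.0329 -0.0479]
grip_width 1.002
0.1714
{'fx': 459.72815034290403, 'fy': 459.72815034290403, 'cx': 249.80015953279826, 'cy': 191.77377270927187, 'D': array([-0.0701651,  0.       ,  0.       ,  0.       ,  0.       ]), 'rvec': array([ 1.84809002, -2.0480634 ,  0.51885642]), 'tvec': array([0.06521259, 0.50202129, 1.4908806 ])}
{'fx': 427.5562543342217, 'fy': 427.5562543342217, 'cx': 248.36978382358419, 'cy': 192.00387920614406, 'D': array([-0.14545939,  0.        ,  0.        ,  0.        ,  0.        ]), 'rvec': array([ 0.73709333, -2.54795398,  1.16393017]), 'tvec': array([0.48506243, 0.23711994, 1.34881914])}
{'fx': 281.91892520348756, 'fy': 281.91892520348756, 'cx': 258.528616267075, 'cy': 189.48411105968933, 'D': array([0.01417242, 0.        , 0.        , 0.        , 0.        ]), 'tool_from_camera': array([[ 1.09910122e-03,  9.64151688e-01,  2.65349419e-01,
        -7.52606937e-02],
       [ 9.13776177e-04, -2.65350436e-01,  9.64151602e-01,
         1.90794836e-02],
       [ 9.99998978e-01, -8.17230223e-04, -1.17266583e-03,
        -6.38093521e-05],
       [ 0.00000000e+00,  0.00000000e+00,  0.00000000e+00,
         1.00000000e+00]])}
```

View pics/top0.png

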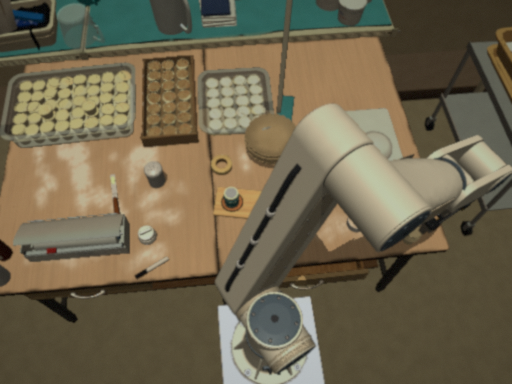

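View pics/scene0.png

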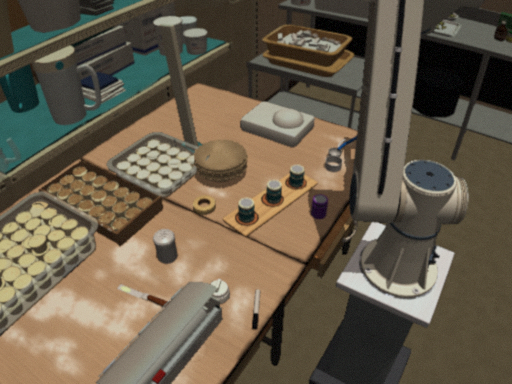

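```bash
cat > h.py <<'E'
import cv2,numpy as np
from bench import arm
from scipy.spatial.transform import Rotation as R
def ray(name,uv,z):
    P=arm.camera_params(name);K=np.array([[P['fx'],0,P['cx']],[0,P['fy'],P['cy']],[0,0,1]])
    if name=='wrist':
        s=arm.read_state();T=np.eye(4);T[:3,:3]=R.from_euler('xyz',s['tcp_rot']).as_matrix();T[:3,3]=s['tool_pos']
        M=T@P['tool_from_camera'];Rw=M[:3,:3];c=M[:3,3]
    else:
        Rc=cv2.Rodrigues(P['rvec'])[0];Rw=Rc.T;c=-Rw@P['tvec']
    n=cv2.undistortPoints(np.array([[uv]],float),K,P['D'])[0,0]
    d=Rw@np.array([n[0],n[1],1]);return c+d*(z-c[2])/d[2]
def pt(name,uv,depth):
    P=arm.camera_params(name);K=np.array([[P['fx'],0,P['cx']],[0,P['fy'],P['cy']],[0,0,1]])
    Rc=cv2.Rodrigues(P['rvec'])[0]
    n=cv2.undistortPoints(np.array([[uv]],float),K,P['D'])[0,0]
    return Rc.T@(np.array([n[0],n[1],1])*depth-P['tvec'])
E
python3 - <<'E'
from h import *
p=cv2.imread('pics/scene0.png');c=p[120:260,170:360];cv2.imwrite('pics/sc_crop.png',cv2.resize(c,None,fx=4,fy=4,interpolation=cv2.INTER_CUBIC))
d=np.load('scene0.npy')
for uv in [(246,203),(273,184),(297,168),(319,200),(204,205),(220,155),(165,238),(220,290),(257,305),(333,158)]:
    print(uv,np.round(pt('scene',uv,d[uv[1],uv[0]]),3))
d=np.load('top0.npy')
for uv in [(231,191),(147,234),(154,170)]:
    print(uv,np.round(pt('top',uv,d[uv[1],uv[0]]),3))
E
```

```text
(246, 203) [0.531 0.083 0.083]
(273, 184) [ 0.505 -0.055  0.082]
(297, 168) [ 0.474 -0.184  0.083]
(319, 200) [ 0.329 -0.072  0.074]
(204, 205) [0.707 0.099 0.001]
(220, 155) [ 0.792 -0.128  0.057]
(165, 238) [0.641 0.373 0.108]
(220, 290) [0.415 0.404 0.043]
(257, 305) [0.305 0.376 0.018]
(333, 158) [ 0.414 -0.4    0.019]
(231, 191) [0.541 0.079 0.082]
(147, 234) [0.421 0.392 0.039]
(154, 170) [0.647 0.355 0.103]
```

View pics/sc_crop.png

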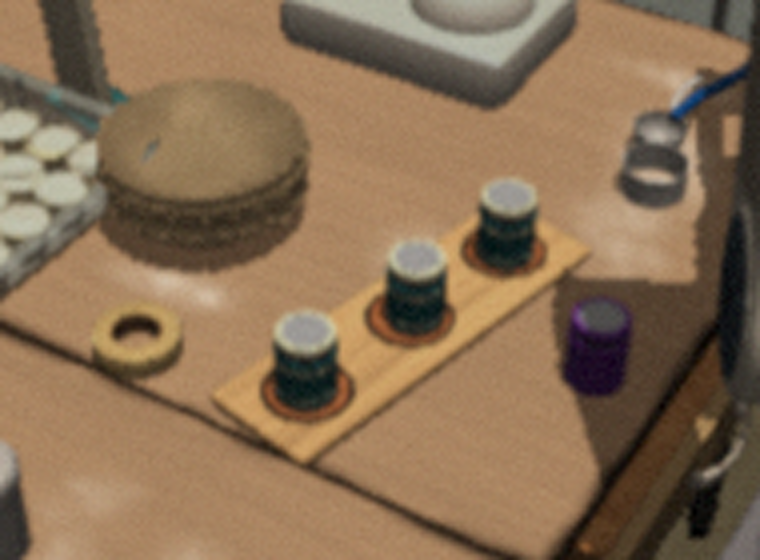

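```bash
python3 - <<'E'
from h import *
p=cv2.imread('pics/scene0.png');d=np.load('scene0.npy')
hsv=cv2.cvtColor(p,cv2.COLOR_BGR2HSV)
# height map
P=arm.camera_params('scene')
for uv in [(246,203),(273,184),(297,168)]:
    pts=[]
    for v in range(uv[1]-14,uv[1]+15):
        for u in range(uv[0]-14,uv[0]+15):
            if d[v,u]>0:
                q=pt('scene',(u,v),d[v,u])
                if 0.074<q[2]<0.10: pts.append(q)
    pts=np.array(pts); top=pts[pts[:,2]>0.078]
    (c,r)=cv2.minEnclosingCircle(top[:,:2].astype(np.float32))
    print(uv,len(pts),np.round(c,4),round(r,4),np.round(top.mean(0),4))
    m=(hsv[...,1]<70)&(hsv[...,2]>90)&(np.hypot(*(np.indices(d.shape)-np.array([uv[1],uv[0]])[:,None,None]))<13)
    cn,_=cv2.findContours(m.astype(np.uint8),0,1);cn=max(cn,key=cv2.contourArea)
    e=cv2.fitEllipse(cn);print(e,np.round(ray('scene',e[0],0.083),4))
b=[]
d2=d
for v in range(100,190):
    for u in range(185,260):
        if d[v,u]>0:
            q=pt('scene',(u,v),d[v,u])
            if q[0]<.9 and q[2]>0.05: b.append(q)
b=np.array(b);print('bread',b.min(0),b.max(0))
E
```

```text
(246, 203) 140 [0.5324 0.0817] 0.0271 [0.5307 0.0836 0.0826]
((245.90602111816406, 202.8971405029297), (10.288382530212402, 14.542657852172852), 92.24610137939453) [0.5318 0.0826 0.083 ]
(273, 184) 130 [ 0.5016 -0.0538] 0.03 [ 0.4984 -0.0515  0.0823]
((273.6172790527344, 184.5452117919922), (9.533076286315918, 13.787772178649902), 93.99633026123047) [ 0.5004 -0.0525  0.083 ]
(297, 168) 117 [ 0.4721 -0.1787] 0.0302 [ 0.4708 -0.1775  0.0823]
((297.053955078125, 169.02149963378906), (8.575676918029785, 13.158278465270996), 94.17107391357422) [ 0.4712 -0.1781  0.083 ]Traceback (most recent call last):
  File "<stdin>", line 24, in <module>
  File "h.py", line 14, in pt
    P=arm.camera_params(name);K=np.array([[P['fx'],0,P['cx']],[0,P['fy'],P['cy']],[0,0,1]])
ValueError: time passes only in moves, steps and waits
```

```bash
python3 -m crank '[{"wy":1,"claw":0},{"wy":1},{"wy":1},{"wy":1},{"wy":1},{"wy":0.36},{}]' 20
```

```text
validation failed for argument at $[0]...
```

```bash
python3 -m crank '[{"tx":0,"ty":0,"tz":0,"wx":0,"wy":1,"wz":0,"claw":0}]' 20
```

```text
t: 0.2
tool_pos: [0.2817, -0.5577, 0.4042]
tcp_rot: [-1.572, -0.0, -2.762]
wrist_force: [0.2, 0.5, 0.3]
grip_width: 0.932
```

```bash
python3 -m crank '[{"tx":-1,"ty":0,"tz":-1,"wx":0,"wy":1,"wz":0,"claw":0},{"tx":-1,"ty":0,"tz":-1,"wx":0,"wy":1,"wz":0,"claw":0},{"tx":-1,"ty":0,"tz":-1,"wx":0,"wy":1,"wz":0,"claw":0},{"tx":-1,"ty":0,"tz":-1,"wx":0,"wy":1,"wz":0,"claw":0},{"tx":-1,"ty":0,"tz":-1,"wx":0,"wy":0.35,"wz":0,"claw":0},{"tx":-1,"ty":0,"tz":-1,"wx":0,"wy":0,"wz":0,"claw":0},{"tx":-1,"ty":0,"tz":-1,"wx":0,"wy":0,"wz":0,"claw":0},{"tx":-1,"ty":0,"tz":-1,"wx":0,"wy":0,"wz":0,"claw":0},{"tx":0,"ty":0,"tz":-1,"wx":0,"wy":0,"wz":0,"claw":0},{"tx":0,"ty":0,"tz":-1,"wx":0,"wy":0,"wz":0,"claw":0}]' 20
```

```text
t: 1.2
tool_pos: [0.4532, -0.2847, 0.4042]
tcp_rot: [-1.571, -0.001, -3.14]
wrist_force: [0.3, 0.3, 0.5]
grip_width: 0.068
```

```bash
python3 -m crank '[{"tx":-1,"ty":0,"tz":-1,"wx":0,"wy":0,"wz":0,"claw":0},{"tx":-0.9,"ty":0,"tz":-1,"wx":0,"wy":0,"wz":0,"claw":0},{"tx":0,"ty":0,"tz":-1,"wx":0,"wy":0,"wz":0,"claw":0},{"tx":0,"ty":0,"tz":-1,"wx":0,"wy":0,"wz":0,"claw":0},{"tx":0,"ty":0,"tz":-1,"wx":0,"wy":0,"wz":0,"claw":0},{"tx":0,"ty":0,"tz":-1,"wx":0,"wy":0,"wz":0,"claw":0},{"tx":0,"ty":0,"tz":-1,"wx":0,"wy":0,"wz":0,"claw":0},{"tx":0,"ty":0,"tz":-1,"wx":0,"wy":0,"wz":0,"claw":0},{"tx":0,"ty":0,"tz":-0.5,"wx":0,"wy":0,"wz":0,"claw":0},{"tx":0,"ty":0,"tz":0,"wx":0,"wy":0,"wz":0,"claw":0}]' 20
python3 - <<'E'
from h import *
s=arm.read_state();print(s['tool_pos'],s['tcp_rot'])
p,d=arm.camera('wrist');cv2.imwrite('pics/w1.png',p);np.save('w1.npy',d)
p,d=arm.camera('top');cv2.imwrite('pics/top1.png',p)
E
```

```text
t: 2.2
tool_pos: [0.5, -0.0724, 0.4045]
tcp_rot: [-1.571, -0.0, -3.139]
wrist_force: [0.1, 0.4, -0.9]
grip_width: 0.006
[ 0.49997398 -0.07242483  0.40454125] [-1.57094258e+00 -4.04164855e-04 -3.13874348e+00]
```

View pics/w1.png

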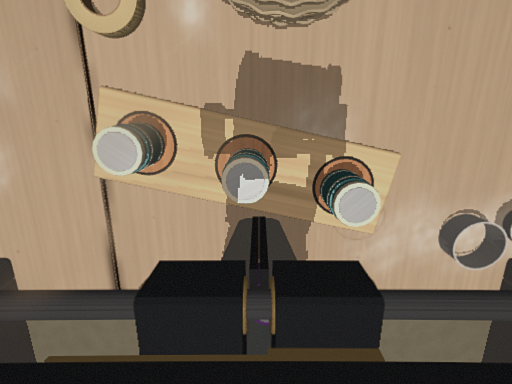

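View pics/top1.png

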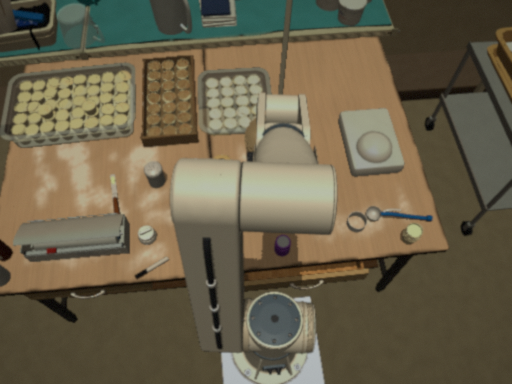

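```bash
python3 - <<'E'
from h import *
p=cv2.imread('pics/w1.png');d=np.load('w1.npy')
hsv=cv2.cvtColor(p,cv2.COLOR_BGR2HSV)
for uv in [(119,150),(246,181),(355,204)]:
    print(d[uv[1],uv[0]], hsv[uv[1],uv[0]])
    dd=d[uv[1],uv[0]]
    m=(np.abs(d-dd)<0.006)&(np.hypot(*(np.indices(d.shape)-np.array([uv[1],uv[0]])[:,None,None]))<32)
    cn,_=cv2.findContours(m.astype(np.uint8),0,1);cn=max(cn,key=cv2.contourArea)
    e=cv2.fitEllipse(cn);(cc,r)=cv2.minEnclosingCircle(cn);print(e,cc,r,np.round(ray('wrist',e[0],0.084),4),'lid dia', np.round(np.linalg.norm(ray('wrist',(e[0][0]+r,e[0][1]),0.084)-ray('wrist',(e[0][0]-r,e[0][1]),0.084)),4))
    P=arm.camera_params('wrist');s=arm.read_state()
    K=np.array([[P['fx'],0,P['cx']],[0,P['fy'],P['cy']],[0,0,1]]);n=cv2.undistortPoints(np.array([[e[0]]],float),K,P['D'])[0,0]
    T=np.eye(4);T[:3,:3]=R.from_euler('xyz',s['tcp_rot']).as_matrix();T[:3,3]=s['tool_pos']
    print('pt',np.round((T@P['tool_from_camera']@np.array([n[0]*dd,n[1]*dd,dd,1]))[:3],4))
E
```

```text
0.30057505 [ 18  17 179]
((118.02982330322266, 150.80398559570312), (43.77204513549805, 53.214839935302734), 98.3458023071289) (117.90259552001953, 149.94155883789062) 26.513755798339844 [0.5348 0.0764 0.084 ] lid dia 0.0561
pt [0.5349 0.076  0.0849]
0.30814657 [ 45   5 211]
((244.7628173828125, 178.6177978515625), (43.19844436645508, 47.5747184753418), 89.19579315185547) (244.8191375732422, 179.93377685546875) 23.897600173950195 [ 0.5045 -0.0582  0.084 ] lid dia 0.0525
pt [ 0.5048 -0.0582  0.0853]
0.31471983 [ 15   9 178]
((356.10748291015625, 201.04293823242188), (38.82871627807617, 48.09730529785156), 86.451904296875) (356.3651123046875, 203.79563903808594) 23.93782615661621 [ 0.4788 -0.1826  0.084 ] lid dia 0.0534
pt [ 0.4793 -0.182   0.0855]
```

```bash
python3 - <<'E'
from h import *
p=cv2.imread('pics/w1.png')
c=p[110:240,80:400];cv2.imwrite('pics/w1c.png',cv2.resize(c,None,fx=2.5,fy=2.5,interpolation=cv2.INTER_CUBIC))
hsv=cv2.cvtColor(p,cv2.COLOR_BGR2HSV)
for uv in [(119,150),(246,181),(355,204)]:
    m=(hsv[...,1]<75)&(hsv[...,2]>115)&(np.hypot(*(np.indices(hsv.shape[:2])-np.array([uv[1],uv[0]])[:,None,None]))<32)
    m=cv2.morphologyEx(m.astype(np.uint8),cv2.MORPH_OPEN,np.ones((3,3)))
    cn,_=cv2.findContours(m,0,1);cn=max(cn,key=cv2.contourArea);cn=cv2.convexHull(cn)
    e=cv2.fitEllipse(cn);print(np.round(e[0],1),np.round(e[1],1),np.round(ray('wrist',e[0],0.084),4))
E
```

```text
[117.1 150.4] [47.7 53.4] [0.5352 0.0774 0.084 ]
[244.8 180.5] [46.  47.5] [ 0.5024 -0.0582  0.084 ]
[357.1 204.4] [43.6 48.5] [ 0.4749 -0.1841  0.084 ]
```

View pics/w1c.png

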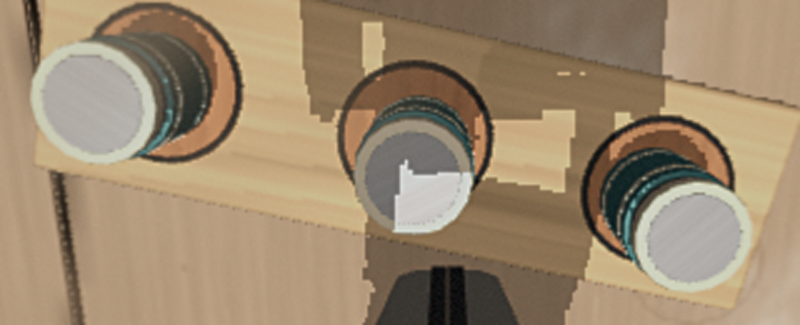

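```bash
python3 -m crank '[{"tx":-1,"ty":0,"tz":-1,"wx":0,"wy":0,"wz":0,"claw":0},{"tx":-0.36,"ty":0,"tz":-1,"wx":0,"wy":0,"wz":0,"claw":0},{"tx":0,"ty":0,"tz":-1,"wx":0,"wy":0,"wz":0,"claw":0},{"tx":0,"ty":0.5,"tz":-1,"wx":0,"wy":0,"wz":0,"claw":0},{"tx":0,"ty":1,"tz":-1,"wx":0,"wy":0,"wz":0,"claw":0},{"tx":0,"ty":1,"tz":-1,"wx":0,"wy":0,"wz":0,"claw":0},{"tx":0,"ty":1,"tz":0,"wx":0,"wy":0,"wz":0,"claw":0},{"tx":0,"ty":0.4,"tz":0,"wx":0,"wy":0,"wz":0,"claw":0},{"tx":0,"ty":0,"tz":0,"wx":0,"wy":0,"wz":0,"claw":0}]' 20
python3 - <<'E'
from h import *
s=arm.read_state();print(s['tool_pos'],s['tcp_rot'])
p,d=arm.camera('wrist');cv2.imwrite('pics/w2.png',p);np.save('w2.npy',d)
E
```

```text
t: 3.2
tool_pos: [0.5337, 0.0756, 0.3059]
tcp_rot: [-1.57, -0.003, -3.142]
wrist_force: [0.3, -0.2, 0.3]
grip_width: 0.006
[0.53373304 0.07561214 0.30594248] [-1.57016535e+00 -2.73604074e-03 -3.14152929e+00]
```

View pics/w2.png

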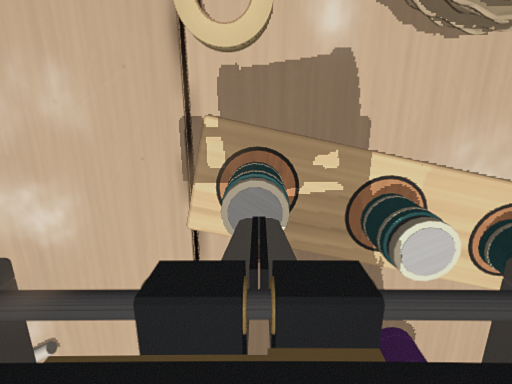

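```bash
python3 - <<'E'
from h import *
for uv in [(255.3,209),(222,209),(289,209),(255,176),(423,249),(423,220)]:print(uv,np.round(ray('wrist',uv,0.084),4))
p=cv2.imread('pics/w2.png')
c=p[140:290,180:480];cv2.imwrite('pics/w2c.png',cv2.resize(c,None,fx=2.6,fy=2.6,interpolation=cv2.INTER_CUBIC))
E
```

```text
(255.3, 209) [0.5374 0.0786 0.084 ]
(222, 209) [0.5375 0.1041 0.084 ]
(289, 209) [0.5374 0.0528 0.084 ]
(255, 176) [0.5633 0.0787 0.084 ]
(423, 249) [ 0.5039 -0.0541  0.084 ]
(423, 220) [ 0.5284 -0.0504  0.084 ]
```

View pics/w2c.png

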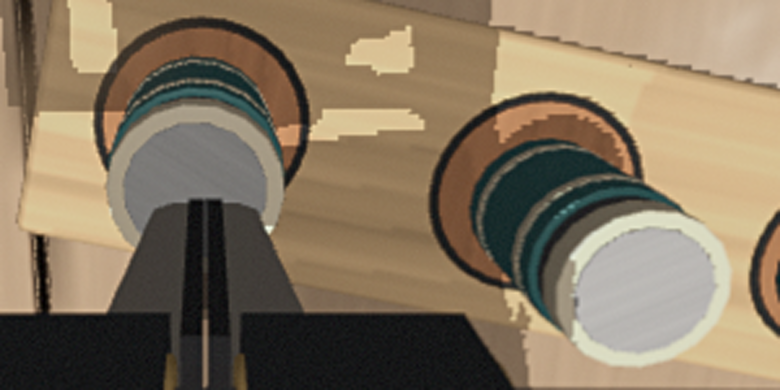

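```bash
python3 -m crank '[{"tx":0,"ty":0.5,"tz":0,"wx":0,"wy":0,"wz":0,"claw":0},{"tx":-0.04,"ty":0.5,"tz":0,"wx":0,"wy":0,"wz":0,"claw":0},{"tx":0,"ty":0.16,"tz":0,"wx":0,"wy":0,"wz":0,"claw":0},{"tx":0,"ty":0.04,"tz":0,"wx":0,"wy":0,"wz":0,"claw":0},{"tx":0,"ty":0.04,"tz":0,"wx":0,"wy":0,"wz":0,"claw":0},{"tx":0,"ty":0.04,"tz":0,"wx":0,"wy":0,"wz":0,"claw":0}]' 20
```

```text
t: 3.85
tool_pos: [0.5351, 0.0766, 0.2754]
tcp_rot: [-1.571, 0.001, -3.141]
wrist_force: [0.1, -0.5, 0.2]
grip_width: 0.008
```

```bash
python3 -m crank '[{"tx":0,"ty":0.04,"tz":-0.04,"wx":0,"wy":0,"wz":0,"claw":0},{"tx":0,"ty":0.04,"tz":0,"wx":0,"wy":0,"wz":0,"claw":0},{"tx":0,"ty":0.04,"tz":0,"wx":0,"wy":0,"wz":0,"claw":0},{"tx":0,"ty":0.04,"tz":0,"wx":0,"wy":0,"wz":0,"claw":0}]' 20
python3 -m crank '[{"tx":0,"ty":0.04,"tz":0,"wx":0,"wy":0,"wz":0,"claw":0},{"tx":0,"ty":0.04,"tz":0,"wx":0,"wy":0,"wz":0,"claw":0}]' 20
```

```text
t: 4.25
tool_pos: [0.535, 0.0775, 0.2714]
tcp_rot: [-1.571, 0.001, -3.141]
wrist_force: [-0.3, -2.4, 4.9]
grip_width: 0.006
t: 4.45
tool_pos: [0.5351, 0.0775, 0.2693]
tcp_rot: [-1.571, 0.001, -3.141]
wrist_force: [-0.5, -3.0, 4.5]
grip_width: 0.004
```

```bash
for i in 1 2 3; do :; done; python3 -m crank '[{"tx":0,"ty":0.03,"tz":0,"wx":0,"wy":0,"wz":0,"claw":0}]' 20
python3 -m crank '[{"tx":0,"ty":0.03,"tz":0,"wx":0,"wy":0,"wz":0,"claw":0}]' 20
```

```text
t: 4.55
tool_pos: [0.5351, 0.0776, 0.2684]
tcp_rot: [-1.571, 0.0, -3.141]
wrist_force: [-0.7, -3.2, 9.7]
grip_width: 0.004
t: 4.65
tool_pos: [0.5352, 0.0776, 0.2684]
tcp_rot: [-1.571, 0.001, -3.141]
wrist_force: [-4.7, -2.8, 20.5]
grip_width: 0.002
```

```bash
python3 -m crank '[{"tx":0,"ty":-0.2,"tz":0,"wx":0,"wy":0,"wz":0,"claw":0},{"tx":0,"ty":-1,"tz":0,"wx":0,"wy":0,"wz":0,"claw":0},{"tx":0.65,"ty":0,"tz":1,"wx":0,"wy":0,"wz":0,"claw":0},{"tx":0.65,"ty":0,"tz":1,"wx":0,"wy":0,"wz":0,"claw":0},{"tx":0,"ty":0,"tz":1,"wx":0,"wy":0,"wz":0,"claw":0},{"tx":0,"ty":0,"tz":1,"wx":0,"wy":0,"wz":0,"claw":0},{"tx":0,"ty":0,"tz":1,"wx":0,"wy":0,"wz":0,"claw":0},{"tx":0,"ty":0,"tz":0.42,"wx":0,"wy":0,"wz":0,"claw":0},{"tx":0,"ty":0,"tz":0,"wx":0,"wy":0,"wz":0,"claw":0},{"tx":0,"ty":0,"tz":0,"wx":0,"wy":0,"wz":0,"claw":0}]' 20
python3 - <<'E'
from h import *
s=arm.read_state();print(s['tool_pos'],s['tcp_rot'],s['wrist_force'])
p,d=arm.camera('wrist');cv2.imwrite('pics/w3.png',p)
for uv in [(222,209),(289,209),(255,176)]:print(uv,np.round(ray('wrist',uv,0.084),4))
c=p[120:260,60:420];cv2.imwrite('pics/w3c.png',cv2.resize(c,None,fx=2.2,fy=2.2,interpolation=cv2.INTER_CUBIC))
E
```

```text
t: 5.65
tool_pos: [0.5025, -0.0574, 0.2975]
tcp_rot: [-1.571, -0.0, -3.141]
wrist_force: [-0.2, 0.7, -0.5]
grip_width: 0.004
[ 0.50249978 -0.05744494  0.29748149] [-1.57127457e+00 -3.88922528e-04 -3.14128925e+00] [-0.24718699  0.74345766 -0.53313943]
(222, 209) [ 0.5093 -0.0299  0.084 ]
(289, 209) [ 0.5093 -0.0788  0.084 ]
(255, 176) [ 0.5339 -0.054   0.084 ]
```

View pics/w3c.png

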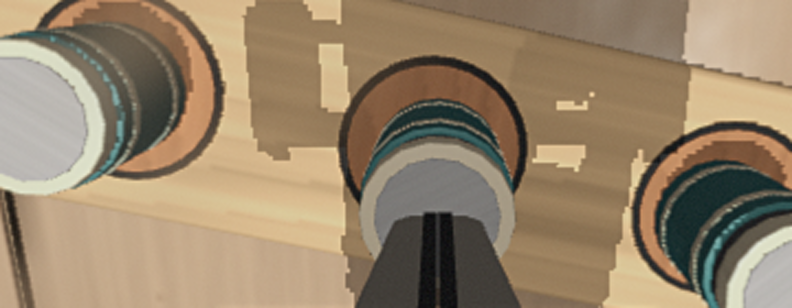

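```bash
python3 -m crank '[{"tx":0,"ty":0.5,"tz":0,"wx":0,"wy":0,"wz":0,"claw":0},{"tx":0,"ty":0.3,"tz":0,"wx":0,"wy":0,"wz":0,"claw":0},{"tx":0,"ty":0.06,"tz":0,"wx":0,"wy":0,"wz":0,"claw":0},{"tx":0,"ty":0.04,"tz":0,"wx":0,"wy":0,"wz":0,"claw":0},{"tx":0,"ty":0.04,"tz":0,"wx":0,"wy":0,"wz":0,"claw":0},{"tx":0,"ty":0.04,"tz":0,"wx":0,"wy":0,"wz":0,"claw":0},{"tx":0,"ty":0.04,"tz":0,"wx":0,"wy":0,"wz":0,"claw":0},{"tx":0,"ty":0.04,"tz":0,"wx":0,"wy":0,"wz":0,"claw":0}]' 20
python3 -m crank '[{"tx":0,"ty":0.04,"tz":0,"wx":0,"wy":0,"wz":0,"claw":0},{"tx":0,"ty":0.02,"tz":0,"wx":0,"wy":0,"wz":0,"claw":0}]' 20
```

```text
t: 6.5
tool_pos: [0.5025, -0.0579, 0.2713]
tcp_rot: [-1.571, 0.0, -3.141]
wrist_force: [-2.7, 2.3, 5.5]
grip_width: 0.005
t: 6.7
tool_pos: [0.5026, -0.0579, 0.2697]
tcp_rot: [-1.571, 0.0, -3.141]
wrist_force: [-2.5, 2.3, 5.2]
grip_width: 0.004
```

```bash
python3 -m crank '[{"tx":0,"ty":0.04,"tz":0,"wx":0,"wy":0,"wz":0,"claw":0}]' 20
python3 -m crank '[{"tx":0,"ty":0.03,"tz":0,"wx":0,"wy":0,"wz":0,"claw":0}]' 20
```

```text
t: 6.8
tool_pos: [0.5025, -0.0579, 0.2687]
tcp_rot: [-1.571, 0.0, -3.141]
wrist_force: [-2.4, 2.9, 5.3]
grip_width: 0.007
t: 6.9
tool_pos: [0.5027, -0.0579, 0.2684]
tcp_rot: [-1.571, 0.0, -3.141]
wrist_force: [-6.6, 2.5, 20.7]
grip_width: 0.01
```

```bash
python3 -m crank '[{"tx":0,"ty":-0.2,"tz":0,"wx":0,"wy":0,"wz":0,"claw":0},{"tx":0,"ty":-1,"tz":0,"wx":0,"wy":0,"wz":0,"claw":0},{"tx":0.55,"ty":0,"tz":1,"wx":0,"wy":0,"wz":0,"claw":0},{"tx":0.55,"ty":0,"tz":1,"wx":0,"wy":0,"wz":0,"claw":0},{"tx":0,"ty":0,"tz":1,"wx":0,"wy":0,"wz":0,"claw":0},{"tx":0,"ty":0,"tz":1,"wx":0,"wy":0,"wz":0,"claw":0},{"tx":0,"ty":0,"tz":1,"wx":0,"wy":0,"wz":0,"claw":0},{"tx":0,"ty":0,"tz":0,"wx":0,"wy":0,"wz":0,"claw":0},{"tx":0,"ty":0,"tz":0,"wx":0,"wy":0,"wz":0,"claw":0}]' 20
python3 - <<'E'
from h import *
s=arm.read_state();print(s['tool_pos'],s['tcp_rot'],s['wrist_force'])
p,d=arm.camera('wrist');cv2.imwrite('pics/w4.png',p)
for uv in [(222,209),(289,209),(255,176),(255,184)]:print(uv,np.round(ray('wrist',uv,0.084),4))
c=p[120:260,60:420];cv2.imwrite('pics/w4c.png',cv2.resize(c,None,fx=2.2,fy=2.2,interpolation=cv2.INTER_CUBIC))
E
```

```text
t: 7.8
tool_pos: [0.4752, -0.1833, 0.2978]
tcp_rot: [-1.571, 0.0, 3.141]
wrist_force: [0.4, -0.0, 0.5]
grip_width: 0.007
[ 0.47519606 -0.183265    0.29780433] [-1.57070667e+00  3.52237056e-04  3.14102972e+00] [ 0.38703724 -0.00643788  0.54105062]
(222, 209) [ 0.4819 -0.1554  0.084 ]
(289, 209) [ 0.4818 -0.2044  0.084 ]
(255, 176) [ 0.5065 -0.1796  0.084 ]
(255, 184) [ 0.5007 -0.1796  0.084 ]
```

View pics/w4c.png

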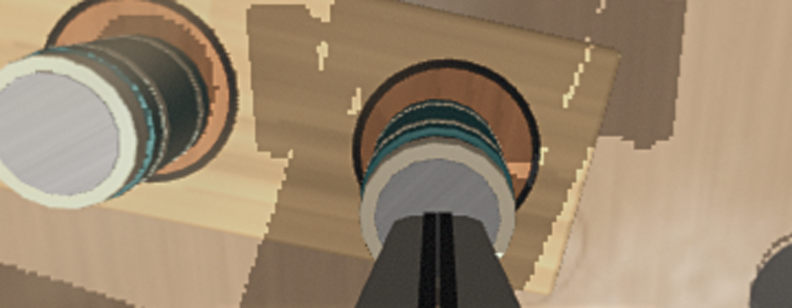

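```bash
python3 -m crank '[{"tx":0,"ty":0.5,"tz":0,"wx":0,"wy":0,"wz":0,"claw":0},{"tx":0,"ty":0.3,"tz":0,"wx":0,"wy":0,"wz":0,"claw":0},{"tx":0,"ty":0.06,"tz":0,"wx":0,"wy":0,"wz":0,"claw":0},{"tx":0,"ty":0.04,"tz":0,"wx":0,"wy":0,"wz":0,"claw":0},{"tx":0,"ty":0.04,"tz":0,"wx":0,"wy":0,"wz":0,"claw":0},{"tx":0,"ty":0.04,"tz":0,"wx":0,"wy":0,"wz":0,"claw":0},{"tx":0,"ty":0.04,"tz":0,"wx":0,"wy":0,"wz":0,"claw":0},{"tx":0,"ty":0.04,"tz":0,"wx":0,"wy":0,"wz":0,"claw":0}]' 20
python3 -m crank '[{"tx":0,"ty":0.04,"tz":0,"wx":0,"wy":0,"wz":0,"claw":0},{"tx":0,"ty":0.02,"tz":0,"wx":0,"wy":0,"wz":0,"claw":0}]' 20
python3 -m crank '[{"tx":0,"ty":0.04,"tz":0,"wx":0,"wy":0,"wz":0,"claw":0}]' 20
python3 -m crank '[{"tx":0,"ty":0.03,"tz":0,"wx":0,"wy":0,"wz":0,"claw":0}]' 20
```

```text
t: 8.65
tool_pos: [0.4752, -0.1829, 0.2717]
tcp_rot: [-1.571, 0.0, -3.141]
wrist_force: [-0.8, 2.7, 6.0]
grip_width: 0.002
t: 8.85
tool_pos: [0.4752, -0.1829, 0.27]
tcp_rot: [-1.571, 0.0, -3.141]
wrist_force: [-1.4, 2.8, 5.7]
grip_width: 0.003
t: 8.95
tool_pos: [0.4752, -0.1829, 0.269]
tcp_rot: [-1.571, 0.0, -3.141]
wrist_force: [-0.8, 3.1, 5.3]
grip_width: 0.003
t: 9.05
tool_pos: [0.4753, -0.1829, 0.2684]
tcp_rot: [-1.571, 0.0, -3.141]
wrist_force: [-3.3, 4.2, 18.3]
grip_width: 0.003
```

```bash
python3 -m crank '[{"tx":0,"ty":-0.2,"tz":0,"wx":0,"wy":0,"wz":0,"claw":0},{"tx":0,"ty":-1,"tz":0,"wx":0,"wy":0,"wz":0,"claw":91},{"tx":-0.4,"ty":-0.2,"tz":-1,"wx":0,"wy":0,"wz":0,"claw":91},{"tx":-1,"ty":0,"tz":-1,"wx":0,"wy":0,"wz":0,"claw":91},{"tx":-1,"ty":0,"tz":-1,"wx":0,"wy":0,"wz":0,"claw":91},{"tx":0,"ty":0,"tz":-1,"wx":0,"wy":0,"wz":0,"claw":91},{"tx":0,"ty":0,"tz":-1,"wx":0,"wy":0,"wz":0,"claw":91},{"tx":0,"ty":0,"tz":-1,"wx":0,"wy":0,"wz":0,"claw":91},{"tx":0,"ty":0,"tz":-1,"wx":0,"wy":0,"wz":0,"claw":91},{"tx":0,"ty":0,"tz":-1,"wx":0,"wy":0,"wz":0,"claw":91}]' 20
python3 -m crank '[{"tx":0,"ty":0,"tz":-1,"wx":0,"wy":0,"wz":0,"claw":91},{"tx":0,"ty":0,"tz":-1,"wx":0,"wy":0,"wz":0,"claw":91},{"tx":0,"ty":0,"tz":-0.44,"wx":0,"wy":0,"wz":0,"claw":91},{"tx":0,"ty":0,"tz":0,"wx":0,"wy":0,"wz":0,"claw":91},{"tx":0,"ty":0,"tz":0,"wx":0,"wy":0,"wz":0,"claw":91}]' 20
python3 - <<'E'
from h import *
p,d=arm.camera('wrist');cv2.imwrite('pics/w5.png',p)
E
```

```text
t: 10.05
tool_pos: [0.535, 0.0179, 0.303]
tcp_rot: [-1.57, 0.0, -3.141]
wrist_force: [-0.7, 0.5, -0.2]
grip_width: 0.767
t: 10.55
tool_pos: [0.5349, 0.0776, 0.3031]
tcp_rot: [-1.57, -0.0, -3.14]
wrist_force: [0.0, 0.6, 0.2]
grip_width: 0.989
```

View pics/w5.png

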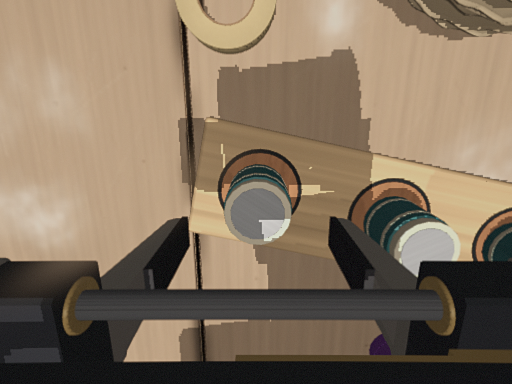

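```bash
python3 - <<'E'
from h import *
p=cv2.imread('pics/w5.png');hsv=cv2.cvtColor(p,cv2.COLOR_BGR2HSV)
m=(hsv[...,1]<75)&(hsv[...,2]>90)&(np.hypot(*(np.indices(hsv.shape[:2])-np.array([212,258])[:,None,None]))<38)
m=cv2.morphologyEx(m.astype(np.uint8),cv2.MORPH_OPEN,np.ones((5,5)))
cn,_=cv2.findContours(m,0,1);cn=max(cn,key=cv2.contourArea);cn=cv2.convexHull(cn)
e=cv2.fitEllipse(cn);print(e,np.round(ray('wrist',e[0],0.078),4))
E
python3 -m crank '[{"tx":0,"ty":0.5,"tz":0,"wx":0,"wy":0,"wz":0,"claw":91},{"tx":0,"ty":0.7,"tz":0,"wx":0,"wy":0,"wz":0,"claw":91},{"tx":0,"ty":0.7,"tz":0,"wx":0,"wy":0,"wz":0,"claw":91},{"tx":0,"ty":0.7,"tz":0,"wx":0,"wy":0,"wz":0,"claw":91},{"tx":0,"ty":0.48,"tz":0,"wx":0,"wy":0,"wz":0,"claw":91},{"tx":0,"ty":0,"tz":0,"wx":0,"wy":0,"wz":0,"claw":91}]' 20
```

```text
((257.4895324707031, 211.8474578857422), (65.44649505615234, 67.19766998291016), 87.8134765625) [0.5353 0.0786 0.078 ]
t: 11.2
tool_pos: [0.5341, 0.0774, 0.2242]
tcp_rot: [-1.57, -0.003, -3.141]
wrist_force: [-0.5, -0.1, 0.0]
grip_width: 0.989
```

```bash
python3 -m crank '[{"tx":0,"ty":0,"tz":0,"wx":0,"wy":0,"wz":0,"claw":60},{"tx":0,"ty":0,"tz":0,"wx":0,"wy":0,"wz":0,"claw":50},{"tx":0,"ty":0,"tz":0,"wx":0,"wy":0,"wz":0,"claw":50},{"tx":0,"ty":0,"tz":0,"wx":0,"wy":0,"wz":0,"claw":40},{"tx":0,"ty":0,"tz":0,"wx":0,"wy":0,"wz":0,"claw":40},{"tx":0,"ty":0,"tz":0,"wx":0,"wy":0,"wz":0,"claw":40}]' 30
```

```text
t: 11.8
tool_pos: [0.5351, 0.0782, 0.2267]
tcp_rot: [-1.571, 0.001, -3.141]
wrist_force: [-0.4, 0.3, 5.9]
grip_width: 0.61
```

```bash
python3 -m crank '[{"tx":0,"ty":0,"tz":0,"wx":0,"wy":0,"wz":0,"claw":40},{"tx":0,"ty":0,"tz":0,"wx":0,"wy":0,"wz":0,"claw":40},{"tx":0,"ty":0,"tz":0,"wx":0,"wy":0,"wz":0,"claw":40}]' 30
```

```text
t: 12.1
tool_pos: [0.5352, 0.0782, 0.2267]
tcp_rot: [-1.571, 0.001, -3.141]
wrist_force: [-0.7, 0.2, 6.2]
grip_width: 0.611
```

```bash
python3 -m crank '[{"tx":0,"ty":-0.1,"tz":0,"wx":0,"wy":0,"wz":0,"claw":40},{"tx":0,"ty":-0.3,"tz":0,"wx":0,"wy":0,"wz":0,"claw":40},{"tx":0,"ty":-0.6,"tz":0,"wx":0,"wy":0,"wz":0,"claw":40},{"tx":0,"ty":-0.6,"tz":0,"wx":0,"wy":0,"wz":0,"claw":40},{"tx":0,"ty":-0.3,"tz":0,"wx":0,"wy":0,"wz":0,"claw":40},{"tx":0,"ty":-0.1,"tz":0,"wx":0,"wy":0,"wz":0,"claw":40},{"tx":0,"ty":0,"tz":0,"wx":0,"wy":0,"wz":0,"claw":40},{"tx":0,"ty":0,"tz":0,"wx":0,"wy":0,"wz":0,"claw":40},{"tx":0,"ty":0,"tz":0,"wx":0,"wy":0,"wz":0,"claw":40},{"tx":0,"ty":0,"tz":0,"wx":0,"wy":0,"wz":0,"claw":40}]' 30
python3 -m crank '[{"tx":0,"ty":0,"tz":0,"wx":0,"wy":0,"wz":0,"claw":40},{"tx":0,"ty":0,"tz":0,"wx":0,"wy":0,"wz":0,"claw":40}]' 30
python3 -m crank '[{"tx":0,"ty":0,"tz":0,"wx":0,"wy":0,"wz":0,"claw":40},{"tx":0,"ty":0,"tz":0,"wx":0,"wy":0,"wz":0,"claw":40}]' 30
python3 -m crank '[{"tx":0,"ty":0,"tz":0,"wx":0,"wy":0,"wz":0,"claw":40},{"tx":0,"ty":0,"tz":0,"wx":0,"wy":0,"wz":0,"claw":40}]' 30
python3 - <<'E'
from h import *
p,d=arm.camera('wrist');cv2.imwrite('pics/w6.png',p)
p,d=arm.camera('scene');cv2.imwrite('pics/s6.png',p[110:270,150:370].repeat(3,0).repeat(3,1))
print(np.round(arm.read_state()['wrist_force'],2))
E
```

```text
t: 13.1
tool_pos: [0.5348, 0.0781, 0.2757]
tcp_rot: [-1.571, -0.001, -3.141]
wrist_force: [0.0, 0.0, -2.7]
grip_width: 0.613
t: 13.3
tool_pos: [0.5349, 0.0781, 0.276]
tcp_rot: [-1.571, -0.0, -3.141]
wrist_force: [0.6, -0.2, -3.1]
grip_width: 0.614
t: 13.5
tool_pos: [0.5349, 0.0781, 0.2762]
tcp_rot: [-1.571, -0.0, -3.141]
wrist_force: [0.4, 0.4, -4.5]
grip_width: 0.611
t: 13.7
tool_pos: [0.5349, 0.0781, 0.2762]
tcp_rot: [-1.571, 0.0, -3.141]
wrist_force: [0.4, -0.1, -3.4]
grip_width: 0.611
[-0.08 -0.38 -2.82]
```

View pics/w6.png

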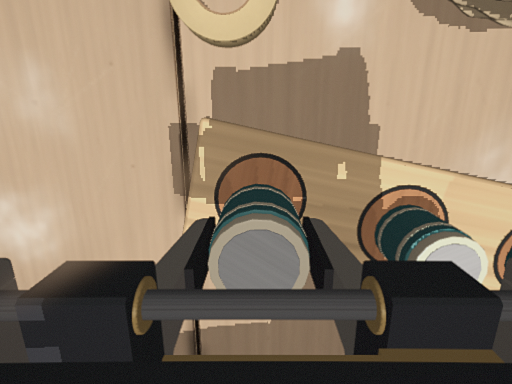

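View pics/s6.png

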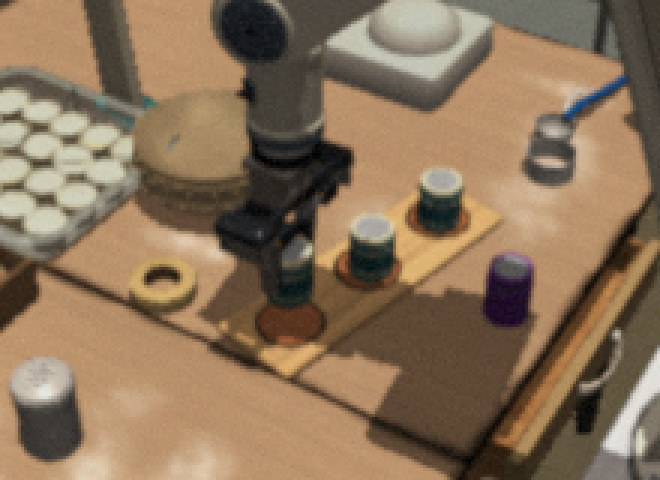

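```bash
python3 -m crank '[{"tx":0,"ty":0.3,"tz":0,"wx":0,"wy":0,"wz":0,"claw":40},{"tx":0,"ty":0.6,"tz":0,"wx":0,"wy":0,"wz":0,"claw":40},{"tx":0,"ty":0.6,"tz":0,"wx":0,"wy":0,"wz":0,"claw":40},{"tx":0,"ty":0.3,"tz":0,"wx":0,"wy":0,"wz":0,"claw":40},{"tx":0,"ty":0.1,"tz":0,"wx":0,"wy":0,"wz":0,"claw":40},{"tx":0,"ty":0.06,"tz":0,"wx":0,"wy":0,"wz":0,"claw":40},{"tx":0,"ty":0.02,"tz":0,"wx":0,"wy":0,"wz":0,"claw":40},{"tx":0,"ty":0,"tz":0,"wx":0,"wy":0,"wz":0,"claw":40},{"tx":0,"ty":0,"tz":0,"wx":0,"wy":0,"wz":0,"claw":40}]' 30
```

```text
t: 14.7
tool_pos: [0.5351, 0.0781, 0.2271]
tcp_rot: [-1.571, 0.001, -3.141]
wrist_force: [-1.1, 0.1, -3.0]
grip_width: 0.611
```

```bash
python3 -m crank '[{"tx":0,"ty":0.02,"tz":0,"wx":0,"wy":0,"wz":0,"claw":40},{"tx":0,"ty":0.01,"tz":0,"wx":0,"wy":0,"wz":0,"claw":40}]' 30
```

```text
t: 14.9
tool_pos: [0.5351, 0.0781, 0.2267]
tcp_rot: [-1.571, 0.001, -3.141]
wrist_force: [-2.3, -0.5, 8.4]
grip_width: 0.614
```

Down. Open, rise, and go to the middle tin.

```bash
python3 -m crank '[{"tx":0,"ty":0,"tz":0,"wx":0,"wy":0,"wz":0,"claw":91},{"tx":0,"ty":0,"tz":0,"wx":0,"wy":0,"wz":0,"claw":91},{"tx":0,"ty":0,"tz":0,"wx":0,"wy":0,"wz":0,"claw":91},{"tx":0,"ty":0,"tz":0,"wx":0,"wy":0,"wz":0,"claw":91},{"tx":0,"ty":-0.4,"tz":0,"wx":0,"wy":0,"wz":0,"claw":91},{"tx":0,"ty":-0.9,"tz":0,"wx":0,"wy":0,"wz":0,"claw":91},{"tx":0,"ty":-0.9,"tz":0,"wx":0,"wy":0,"wz":0,"claw":91},{"tx":0,"ty":-0.9,"tz":0,"wx":0,"wy":0,"wz":0,"claw":91},{"tx":0,"ty":0,"tz":0,"wx":0,"wy":0,"wz":0,"claw":91}]' 30
python3 -m crank '[{"tx":0.65,"ty":0,"tz":1,"wx":0,"wy":0,"wz":0,"claw":91},{"tx":0.65,"ty":0,"tz":1,"wx":0,"wy":0,"wz":0,"claw":91},{"tx":0,"ty":0,"tz":1,"wx":0,"wy":0,"wz":0,"claw":91},{"tx":0,"ty":0,"tz":1,"wx":0,"wy":0,"wz":0,"claw":91},{"tx":0,"ty":0,"tz":1,"wx":0,"wy":0,"wz":0,"claw":91},{"tx":0,"ty":0,"tz":0.42,"wx":0,"wy":0,"wz":0,"claw":91},{"tx":0,"ty":0,"tz":0,"wx":0,"wy":0,"wz":0,"claw":91},{"tx":0,"ty":0,"tz":0,"wx":0,"wy":0,"wz":0,"claw":91}]' 30
python3 - <<'E'
from h import *
p,d=arm.camera('wrist');cv2.imwrite('pics/w7.png',p);hsv=cv2.cvtColor(p,cv2.COLOR_BGR2HSV)
print(arm.read_state()['tool_pos'],arm.read_state()['wrist_force'])
m=(hsv[...,1]<75)&(hsv[...,2]>90)&(np.hypot(*(np.indices(hsv.shape[:2])-np.array([212,258])[:,None,None]))<38)
m=cv2.morphologyEx(m.astype(np.uint8),cv2.MORPH_OPEN,np.ones((5,5)))
cn,_=cv2.findContours(m,0,1);cn=max(cn,key=cv2.contourArea);cn=cv2.convexHull(cn)
e=cv2.fitEllipse(cn);print(e,np.round(ray('wrist',e[0],0.078),4))
E
```

```text
t: 15.8
tool_pos: [0.5361, 0.0782, 0.3068]
tcp_rot: [-1.572, 0.005, -3.141]
wrist_force: [0.4, 0.0, 0.6]
grip_width: 0.99
t: 16.6
tool_pos: [0.5025, -0.057, 0.3032]
tcp_rot: [-1.571, -0.0, -3.141]
wrist_force: [-0.3, 0.0, 0.8]
grip_width: 0.991
[ 0.50249262 -0.05672244  0.30326336] [-0.31910438  0.74015     0.65189731]
((258.9735107421875, 211.29574584960938), (65.59727478027344, 67.12019348144531), 86.94916534423828) [ 0.5032 -0.0564  0.078 ]
```

View pics/w7.png

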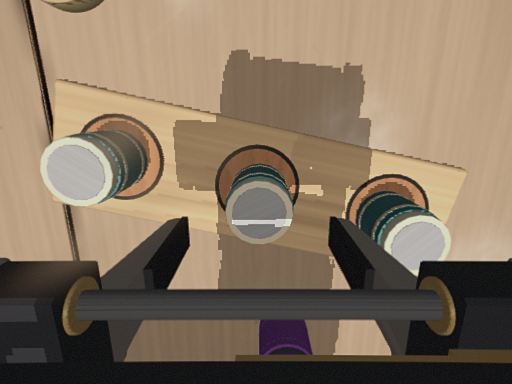

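```bash
python3 -m crank '[{"tx":0,"ty":0.5,"tz":0,"wx":0,"wy":0,"wz":0,"claw":91},{"tx":0,"ty":0.7,"tz":0,"wx":0,"wy":0,"wz":0,"claw":91},{"tx":0,"ty":0.7,"tz":0,"wx":0,"wy":0,"wz":0,"claw":91},{"tx":0,"ty":0.7,"tz":0,"wx":0,"wy":0,"wz":0,"claw":91},{"tx":0,"ty":0.46,"tz":0,"wx":0,"wy":0,"wz":0,"claw":91},{"tx":0,"ty":0,"tz":0,"wx":0,"wy":0,"wz":0,"claw":91},{"tx":0,"ty":0,"tz":0,"wx":0,"wy":0,"wz":0,"claw":91},{"tx":0,"ty":0,"tz":0,"wx":0,"wy":0,"wz":0,"claw":70},{"tx":0,"ty":0,"tz":0,"wx":0,"wy":0,"wz":0,"claw":60}]' 20
python3 -m crank '[{"tx":0,"ty":0,"tz":0,"wx":0,"wy":0,"wz":0,"claw":50},{"tx":0,"ty":0,"tz":0,"wx":0,"wy":0,"wz":0,"claw":50},{"tx":0,"ty":0,"tz":0,"wx":0,"wy":0,"wz":0,"claw":40},{"tx":0,"ty":0,"tz":0,"wx":0,"wy":0,"wz":0,"claw":40},{"tx":0,"ty":0,"tz":0,"wx":0,"wy":0,"wz":0,"claw":40}]' 30
```

```text
t: 17.55
tool_pos: [0.5029, -0.0574, 0.2276]
tcp_rot: [-1.571, 0.001, -3.141]
wrist_force: [0.5, -0.8, -0.2]
grip_width: 0.836
t: 18.05
tool_pos: [0.5027, -0.0575, 0.2272]
tcp_rot: [-1.571, 0.0, -3.141]
wrist_force: [-0.3, 0.1, 5.7]
grip_width: 0.607
```

```bash
python3 -m crank '[{"tx":0,"ty":-0.1,"tz":0,"wx":0,"wy":0,"wz":0,"claw":40},{"tx":0,"ty":-0.3,"tz":0,"wx":0,"wy":0,"wz":0,"claw":40},{"tx":0,"ty":-0.6,"tz":0,"wx":0,"wy":0,"wz":0,"claw":40},{"tx":0,"ty":-0.6,"tz":0,"wx":0,"wy":0,"wz":0,"claw":40},{"tx":0,"ty":-0.3,"tz":0,"wx":0,"wy":0,"wz":0,"claw":40},{"tx":0,"ty":-0.1,"tz":0,"wx":0,"wy":0,"wz":0,"claw":40},{"tx":0,"ty":0,"tz":0,"wx":0,"wy":0,"wz":0,"claw":40},{"tx":0,"ty":0,"tz":0,"wx":0,"wy":0,"wz":0,"claw":40},{"tx":0,"ty":0,"tz":0,"wx":0,"wy":0,"wz":0,"claw":40},{"tx":0,"ty":0,"tz":0,"wx":0,"wy":0,"wz":0,"claw":40}]' 30
python3 -m crank '[{"tx":0,"ty":0,"tz":0,"wx":0,"wy":0,"wz":0,"claw":40},{"tx":0,"ty":0,"tz":0,"wx":0,"wy":0,"wz":0,"claw":40}]' 30
python3 -m crank '[{"tx":0,"ty":0,"tz":0,"wx":0,"wy":0,"wz":0,"claw":40},{"tx":0,"ty":0,"tz":0,"wx":0,"wy":0,"wz":0,"claw":40}]' 30
python3 -m crank '[{"tx":0,"ty":0,"tz":0,"wx":0,"wy":0,"wz":0,"claw":40},{"tx":0,"ty":0,"tz":0,"wx":0,"wy":0,"wz":0,"claw":40}]' 30
python3 - <<'E'
from h import *
p,d=arm.camera('wrist');cv2.imwrite('pics/w8.png',p)
print(np.round(arm.read_state()['wrist_force'],2))
E
```

```text
t: 19.05
tool_pos: [0.5024, -0.0574, 0.2765]
tcp_rot: [-1.571, -0.001, -3.141]
wrist_force: [0.1, -0.7, -6.2]
grip_width: 0.6
t: 19.25
tool_pos: [0.5025, -0.0574, 0.2768]
tcp_rot: [-1.571, -0.0, -3.141]
wrist_force: [-0.6, 0.1, -4.6]
grip_width: 0.603
t: 19.45
tool_pos: [0.5026, -0.0575, 0.2769]
tcp_rot: [-1.571, -0.0, -3.141]
wrist_force: [1.2, 0.6, -5.4]
grip_width: 0.609
t: 19.65
tool_pos: [0.5026, -0.0575, 0.277]
tcp_rot: [-1.571, 0.0, -3.141]
wrist_force: [0.3, 0.1, -6.4]
grip_width: 0.607
[ 0.31  0.49 -5.91]
```

View pics/w8.png

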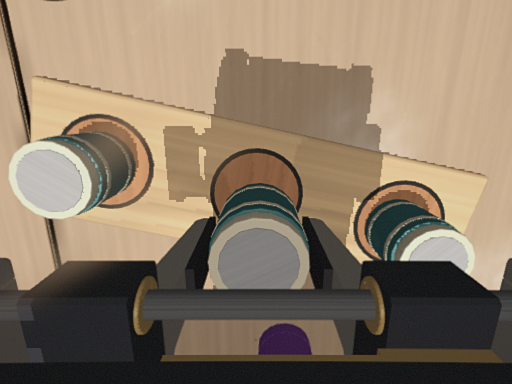

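```bash
python3 -m crank '[{"tx":0,"ty":0.3,"tz":0,"wx":0,"wy":0,"wz":0,"claw":40},{"tx":0,"ty":0.6,"tz":0,"wx":0,"wy":0,"wz":0,"claw":40},{"tx":0,"ty":0.6,"tz":0,"wx":0,"wy":0,"wz":0,"claw":40},{"tx":0,"ty":0.3,"tz":0,"wx":0,"wy":0,"wz":0,"claw":40},{"tx":0,"ty":0.1,"tz":0,"wx":0,"wy":0,"wz":0,"claw":40},{"tx":0,"ty":0.06,"tz":0,"wx":0,"wy":0,"wz":0,"claw":40},{"tx":0,"ty":0.02,"tz":0,"wx":0,"wy":0,"wz":0,"claw":40},{"tx":0,"ty":0,"tz":0,"wx":0,"wy":0,"wz":0,"claw":40},{"tx":0,"ty":0,"tz":0,"wx":0,"wy":0,"wz":0,"claw":40}]' 30
python3 -m crank '[{"tx":0,"ty":0.02,"tz":0,"wx":0,"wy":0,"wz":0,"claw":40},{"tx":0,"ty":0.01,"tz":0,"wx":0,"wy":0,"wz":0,"claw":40}]' 30
```

```text
t: 20.6
tool_pos: [0.5027, -0.0575, 0.2279]
tcp_rot: [-1.571, 0.001, -3.141]
wrist_force: [-0.7, 0.1, -5.7]
grip_width: 0.603
t: 20.8
tool_pos: [0.5027, -0.0575, 0.2272]
tcp_rot: [-1.571, 0.001, -3.141]
wrist_force: [-1.4, 1.2, 4.2]
grip_width: 0.606
```

Middle set down; on to the right tin.

```bash
python3 -m crank '[{"tx":0,"ty":0,"tz":0,"wx":0,"wy":0,"wz":0,"claw":91},{"tx":0,"ty":0,"tz":0,"wx":0,"wy":0,"wz":0,"claw":91},{"tx":0,"ty":0,"tz":0,"wx":0,"wy":0,"wz":0,"claw":91},{"tx":0,"ty":0,"tz":0,"wx":0,"wy":0,"wz":0,"claw":91},{"tx":0,"ty":-0.4,"tz":0,"wx":0,"wy":0,"wz":0,"claw":91},{"tx":0,"ty":-0.9,"tz":0,"wx":0,"wy":0,"wz":0,"claw":91},{"tx":0,"ty":-0.9,"tz":0,"wx":0,"wy":0,"wz":0,"claw":91},{"tx":0,"ty":-0.9,"tz":0,"wx":0,"wy":0,"wz":0,"claw":91},{"tx":0,"ty":0,"tz":0,"wx":0,"wy":0,"wz":0,"claw":91}]' 30
python3 -m crank '[{"tx":0.55,"ty":0,"tz":1,"wx":0,"wy":0,"wz":0,"claw":91},{"tx":0.55,"ty":0,"tz":1,"wx":0,"wy":0,"wz":0,"claw":91},{"tx":0,"ty":0,"tz":1,"wx":0,"wy":0,"wz":0,"claw":91},{"tx":0,"ty":0,"tz":1,"wx":0,"wy":0,"wz":0,"claw":91},{"tx":0,"ty":0,"tz":1,"wx":0,"wy":0,"wz":0,"claw":91},{"tx":0,"ty":0,"tz":0,"wx":0,"wy":0,"wz":0,"claw":91},{"tx":0,"ty":0,"tz":0,"wx":0,"wy":0,"wz":0,"claw":91}]' 30
python3 - <<'E'
from h import *
p,d=arm.camera('wrist');cv2.imwrite('pics/w9.png',p);hsv=cv2.cvtColor(p,cv2.COLOR_BGR2HSV)
print(arm.read_state()['tool_pos'],arm.read_state()['wrist_force'])
m=(hsv[...,1]<75)&(hsv[...,2]>90)&(np.hypot(*(np.indices(hsv.shape[:2])-np.array([212,258])[:,None,None]))<38)
m=cv2.morphologyEx(m.astype(np.uint8),cv2.MORPH_OPEN,np.ones((5,5)))
cn,_=cv2.findContours(m,0,1);cn=max(cn,key=cv2.contourArea);cn=cv2.convexHull(cn)
e=cv2.fitEllipse(cn);print(e,np.round(ray('wrist',e[0],0.078),4))
E
```

```text
t: 21.7
tool_pos: [0.5036, -0.0576, 0.3074]
tcp_rot: [-1.57, 0.005, -3.141]
wrist_force: [0.2, -0.3, -0.3]
grip_width: 0.99
t: 22.4
tool_pos: [0.4748, -0.1825, 0.3038]
tcp_rot: [-1.571, -0.001, 3.141]
wrist_force: [0.4, 0.7, 0.3]
grip_width: 0.991
[ 0.47484951 -0.18198101  0.3037823 ] [-0.32552706 -0.7372354  -0.33648379]
((259.6607666015625, 210.67921447753906), (65.17562103271484, 67.0013656616211), 84.49757385253906) [ 0.4758 -0.1822  0.078 ]
```

View pics/w9.png

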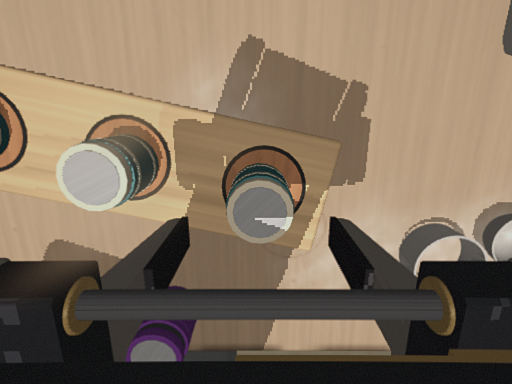

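```bash
python3 -m crank '[{"tx":0,"ty":0.5,"tz":0,"wx":0,"wy":0,"wz":0,"claw":91},{"tx":0,"ty":0.7,"tz":0,"wx":0,"wy":0,"wz":0,"claw":91},{"tx":0,"ty":0.7,"tz":0,"wx":0,"wy":0,"wz":0,"claw":91},{"tx":0,"ty":0.7,"tz":0,"wx":0,"wy":0,"wz":0,"claw":91},{"tx":0,"ty":0.46,"tz":0,"wx":0,"wy":0,"wz":0,"claw":91},{"tx":0,"ty":0,"tz":0,"wx":0,"wy":0,"wz":0,"claw":91},{"tx":0,"ty":0,"tz":0,"wx":0,"wy":0,"wz":0,"claw":91},{"tx":0,"ty":0,"tz":0,"wx":0,"wy":0,"wz":0,"claw":70},{"tx":0,"ty":0,"tz":0,"wx":0,"wy":0,"wz":0,"claw":60}]' 20
python3 -m crank '[{"tx":0,"ty":0,"tz":0,"wx":0,"wy":0,"wz":0,"claw":50},{"tx":0,"ty":0,"tz":0,"wx":0,"wy":0,"wz":0,"claw":50},{"tx":0,"ty":0,"tz":0,"wx":0,"wy":0,"wz":0,"claw":40},{"tx":0,"ty":0,"tz":0,"wx":0,"wy":0,"wz":0,"claw":40},{"tx":0,"ty":0,"tz":0,"wx":0,"wy":0,"wz":0,"claw":40}]' 30
```

```text
t: 23.35
tool_pos: [0.4755, -0.1825, 0.2284]
tcp_rot: [-1.57, 0.001, -3.141]
wrist_force: [0.2, -0.6, 0.0]
grip_width: 0.839
t: 23.85
tool_pos: [0.4753, -0.1826, 0.228]
tcp_rot: [-1.571, 0.0, -3.141]
wrist_force: [-1.3, -0.8, 5.0]
grip_width: 0.607
```

```bash
python3 -m crank '[{"tx":0,"ty":-0.1,"tz":0,"wx":0,"wy":0,"wz":0,"claw":40},{"tx":0,"ty":-0.3,"tz":0,"wx":0,"wy":0,"wz":0,"claw":40},{"tx":0,"ty":-0.6,"tz":0,"wx":0,"wy":0,"wz":0,"claw":40},{"tx":0,"ty":-0.6,"tz":0,"wx":0,"wy":0,"wz":0,"claw":40},{"tx":0,"ty":-0.3,"tz":0,"wx":0,"wy":0,"wz":0,"claw":40},{"tx":0,"ty":-0.1,"tz":0,"wx":0,"wy":0,"wz":0,"claw":40},{"tx":0,"ty":0,"tz":0,"wx":0,"wy":0,"wz":0,"claw":40},{"tx":0,"ty":0,"tz":0,"wx":0,"wy":0,"wz":0,"claw":40},{"tx":0,"ty":0,"tz":0,"wx":0,"wy":0,"wz":0,"claw":40},{"tx":0,"ty":0,"tz":0,"wx":0,"wy":0,"wz":0,"claw":40}]' 30
python3 -m crank '[{"tx":0,"ty":0,"tz":0,"wx":0,"wy":0,"wz":0,"claw":40},{"tx":0,"ty":0,"tz":0,"wx":0,"wy":0,"wz":0,"claw":40}]' 30
python3 -m crank '[{"tx":0,"ty":0,"tz":0,"wx":0,"wy":0,"wz":0,"claw":40},{"tx":0,"ty":0,"tz":0,"wx":0,"wy":0,"wz":0,"claw":40}]' 30
python3 -m crank '[{"tx":0,"ty":0,"tz":0,"wx":0,"wy":0,"wz":0,"claw":40},{"tx":0,"ty":0,"tz":0,"wx":0,"wy":0,"wz":0,"claw":40}]' 30
python3 - <<'E'
from h import *
p,d=arm.camera('wrist');cv2.imwrite('pics/w10.png',p)
print(np.round(arm.read_state()['wrist_force'],2))
E
```

```text
t: 24.85
tool_pos: [0.475, -0.1824, 0.2772]
tcp_rot: [-1.571, -0.001, -3.141]
wrist_force: [1.3, 1.1, -2.8]
grip_width: 0.6
t: 25.05
tool_pos: [0.4751, -0.1824, 0.2775]
tcp_rot: [-1.571, -0.0, -3.141]
wrist_force: [-0.4, -0.4, -3.1]
grip_width: 0.607
t: 25.25
tool_pos: [0.4752, -0.1825, 0.2777]
tcp_rot: [-1.571, -0.0, -3.141]
wrist_force: [0.1, -0.6, -2.9]
grip_width: 0.606
t: 25.45
tool_pos: [0.4752, -0.1825, 0.2777]
tcp_rot: [-1.571, 0.0, -3.141]
wrist_force: [0.1, 1.1, -3.9]
grip_width: 0.606
[-0.17 -1.35 -3.24]
```

View pics/w10.png

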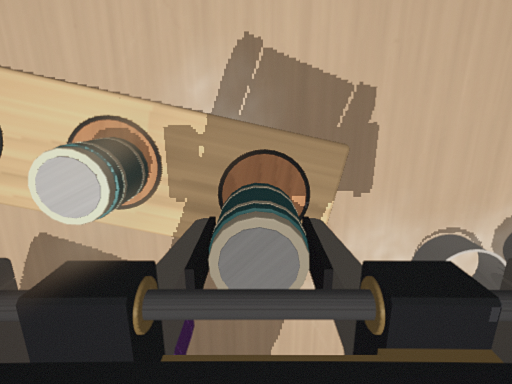

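Right ≈ 3.2 N, left ≈ 3.3 N, middle ≈ 5.7 N, so the middle is heaviest. Put the right one back.

```bash
python3 -m crank '[{"tx":0,"ty":0.3,"tz":0,"wx":0,"wy":0,"wz":0,"claw":40},{"tx":0,"ty":0.6,"tz":0,"wx":0,"wy":0,"wz":0,"claw":40},{"tx":0,"ty":0.6,"tz":0,"wx":0,"wy":0,"wz":0,"claw":40},{"tx":0,"ty":0.3,"tz":0,"wx":0,"wy":0,"wz":0,"claw":40},{"tx":0,"ty":0.1,"tz":0,"wx":0,"wy":0,"wz":0,"claw":40},{"tx":0,"ty":0.06,"tz":0,"wx":0,"wy":0,"wz":0,"claw":40},{"tx":0,"ty":0.02,"tz":0,"wx":0,"wy":0,"wz":0,"claw":40},{"tx":0,"ty":0,"tz":0,"wx":0,"wy":0,"wz":0,"claw":40},{"tx":0,"ty":0,"tz":0,"wx":0,"wy":0,"wz":0,"claw":40}]' 30
python3 -m crank '[{"tx":0,"ty":0.02,"tz":0,"wx":0,"wy":0,"wz":0,"claw":40},{"tx":0,"ty":0.01,"tz":0,"wx":0,"wy":0,"wz":0,"claw":40}]' 30
```

```text
t: 26.4
tool_pos: [0.4753, -0.1825, 0.2286]
tcp_rot: [-1.571, 0.001, -3.141]
wrist_force: [0.3, -0.0, -2.6]
grip_width: 0.606
t: 26.6
tool_pos: [0.4754, -0.1825, 0.228]
tcp_rot: [-1.571, 0.001, -3.141]
wrist_force: [-1.5, 0.0, 8.5]
grip_width: 0.607
```

```bash
python3 -m crank '[{"tx":0,"ty":0,"tz":0,"wx":0,"wy":0,"wz":0,"claw":91},{"tx":0,"ty":0,"tz":0,"wx":0,"wy":0,"wz":0,"claw":91},{"tx":0,"ty":0,"tz":0,"wx":0,"wy":0,"wz":0,"claw":91},{"tx":0,"ty":0,"tz":0,"wx":0,"wy":0,"wz":0,"claw":91},{"tx":0,"ty":-0.4,"tz":0,"wx":0,"wy":0,"wz":0,"claw":91},{"tx":0,"ty":-0.9,"tz":0,"wx":0,"wy":0,"wz":0,"claw":91},{"tx":0,"ty":-0.9,"tz":0,"wx":0,"wy":0,"wz":0,"claw":91},{"tx":0,"ty":-0.9,"tz":0,"wx":0,"wy":0,"wz":0,"claw":91},{"tx":0,"ty":0,"tz":0,"wx":0,"wy":0,"wz":0,"claw":91}]' 30
python3 -m crank '[{"tx":-0.55,"ty":0,"tz":-1,"wx":0,"wy":0,"wz":0,"claw":91},{"tx":-0.55,"ty":0,"tz":-1,"wx":0,"wy":0,"wz":0,"claw":91},{"tx":0,"ty":0,"tz":-1,"wx":0,"wy":0,"wz":0,"claw":91},{"tx":0,"ty":0,"tz":-1,"wx":0,"wy":0,"wz":0,"claw":91},{"tx":0,"ty":0,"tz":-1,"wx":0,"wy":0,"wz":0,"claw":91},{"tx":0,"ty":0,"tz":0,"wx":0,"wy":0,"wz":0,"claw":91},{"tx":0,"ty":0,"tz":0,"wx":0,"wy":0,"wz":0,"claw":91}]' 30
python3 - <<'E'
from h import *
p,d=arm.camera('wrist');cv2.imwrite('pics/w11.png',p)
E
```

```text
t: 27.5
tool_pos: [0.4762, -0.1829, 0.3082]
tcp_rot: [-1.569, 0.005, -3.141]
wrist_force: [-0.5, -0.7, -0.3]
grip_width: 0.99
t: 28.2
tool_pos: [0.5025, -0.0573, 0.3047]
tcp_rot: [-1.571, -0.0, -3.139]
wrist_force: [0.4, -0.2, -0.2]
grip_width: 0.99
```

View pics/w11.png

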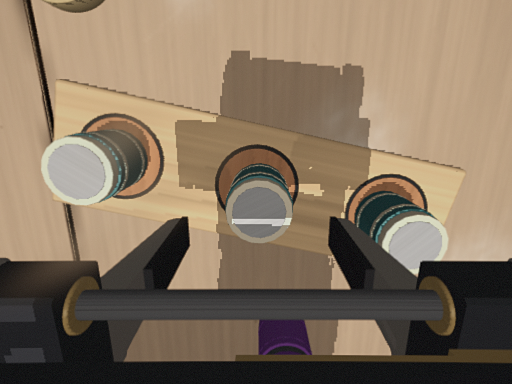

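```bash
python3 -m crank '[{"tx":0,"ty":0.5,"tz":0,"wx":0,"wy":0,"wz":0,"claw":91},{"tx":0,"ty":0.7,"tz":0,"wx":0,"wy":0,"wz":0,"claw":91},{"tx":0,"ty":0.7,"tz":0,"wx":0,"wy":0,"wz":0,"claw":91},{"tx":0,"ty":0.7,"tz":0,"wx":0,"wy":0,"wz":0,"claw":91},{"tx":0,"ty":0.48,"tz":0,"wx":0,"wy":0,"wz":0,"claw":91},{"tx":0,"ty":0,"tz":0,"wx":0,"wy":0,"wz":0,"claw":91},{"tx":0,"ty":0,"tz":0,"wx":0,"wy":0,"wz":0,"claw":91},{"tx":0,"ty":0,"tz":0,"wx":0,"wy":0,"wz":0,"claw":70},{"tx":0,"ty":0,"tz":0,"wx":0,"wy":0,"wz":0,"claw":60}]' 20
python3 -m crank '[{"tx":0,"ty":0,"tz":0,"wx":0,"wy":0,"wz":0,"claw":50},{"tx":0,"ty":0,"tz":0,"wx":0,"wy":0,"wz":0,"claw":50},{"tx":0,"ty":0,"tz":0,"wx":0,"wy":0,"wz":0,"claw":40},{"tx":0,"ty":0,"tz":0,"wx":0,"wy":0,"wz":0,"claw":40},{"tx":0,"ty":0,"tz":0,"wx":0,"wy":0,"wz":0,"claw":40}]' 30
```

```text
t: 29.15
tool_pos: [0.5029, -0.0575, 0.2286]
tcp_rot: [-1.571, 0.001, -3.141]
wrist_force: [-0.3, 0.0, 0.4]
grip_width: 0.839
t: 29.65
tool_pos: [0.5027, -0.0574, 0.2282]
tcp_rot: [-1.571, 0.0, -3.141]
wrist_force: [-1.1, -0.2, 5.1]
grip_width: 0.606
```

```bash
python3 -m crank '[{"tx":0,"ty":-0.12,"tz":0,"wx":0,"wy":0,"wz":0,"claw":40},{"tx":0,"ty":-0.4,"tz":0,"wx":0,"wy":0,"wz":0,"claw":40},{"tx":0,"ty":-0.8,"tz":0,"wx":0,"wy":0,"wz":0,"claw":40},{"tx":0,"ty":-0.9,"tz":0,"wx":0,"wy":0,"wz":0,"claw":40},{"tx":0,"ty":-0.9,"tz":0,"wx":0,"wy":0,"wz":0,"claw":40},{"tx":0,"ty":-0.9,"tz":0,"wx":0,"wy":0,"wz":0,"claw":40},{"tx":0,"ty":-0.8,"tz":0,"wx":0,"wy":0,"wz":0,"claw":40},{"tx":0,"ty":-0.5,"tz":0,"wx":0,"wy":0,"wz":0,"claw":40},{"tx":0,"ty":-0.2,"tz":0,"wx":0,"wy":0,"wz":0,"claw":40},{"tx":0,"ty":0,"tz":0,"wx":0,"wy":0,"wz":0,"claw":40}]' 30
python3 -m crank '[{"tx":0,"ty":0,"tz":0,"wx":0,"wy":0,"wz":0,"claw":40},{"tx":0,"ty":0,"tz":0,"wx":0,"wy":0,"wz":0,"claw":40},{"tx":0,"ty":0,"tz":0,"wx":0,"wy":0,"wz":0,"claw":40},{"tx":0,"ty":0,"tz":0,"wx":0,"wy":0,"wz":0,"claw":40},{"tx":0,"ty":0,"tz":0,"wx":0,"wy":0,"wz":0,"claw":40},{"tx":0,"ty":0,"tz":0,"wx":0,"wy":0,"wz":0,"claw":40},{"tx":0,"ty":0,"tz":0,"wx":0,"wy":0,"wz":0,"claw":40},{"tx":0,"ty":0,"tz":0,"wx":0,"wy":0,"wz":0,"claw":40}]' 30
python3 - <<'E'
from h import *
p,d=arm.camera('wrist');cv2.imwrite('pics/w12.png',p)
p,d=arm.camera('scene');cv2.imwrite('pics/s12.png',p[80:270,150:390].repeat(3,0).repeat(3,1))
s=arm.read_state();print(np.round(s['wrist_force'],2),np.abs(s['joint_vel']).max(),s['tool_pos'])
E
```

```text
t: 30.65
tool_pos: [0.5025, -0.0574, 0.3662]
tcp_rot: [-1.571, 0.0, -3.141]
wrist_force: [-0.7, 0.1, -6.0]
grip_width: 0.602
t: 31.45
tool_pos: [0.5026, -0.0575, 0.366]
tcp_rot: [-1.571, 0.0, -3.141]
wrist_force: [0.1, 0.7, -5.8]
grip_width: 0.6
[ 0.46 -0.78 -5.32] 0.002328141313845023 [ 0.50255945 -0.05743907  0.36597434]
```

View pics/w12.png

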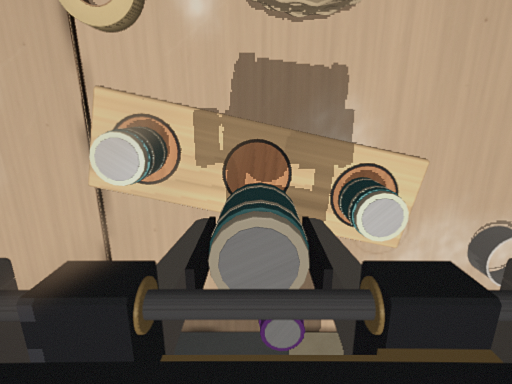

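View pics/s12.png

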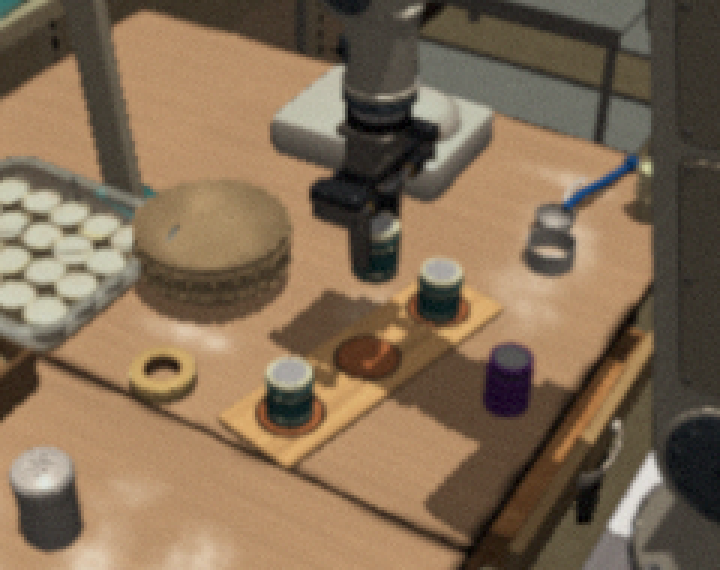

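```bash
python3 -c "
from bench import arm
print(arm.finish_job())"
```

```text
the job is handed in; nothing more can be done
None
```

The job is handed in, with the middle tin, the heaviest, held upright and still about 15 cm above the worktop. It took about 31.5 s of the 72 s allowed.

- **Lids:** I pressed all three home before lifting any tin. Each stopped dead with the fingertips at z ≈ 0.078 m, under 18 to 21 N on the middle of the lid. That matches the height of a shut lid. The peaks for the left and middle lids were 20.5 and 20.7 N, slightly over the suggested 20 N.
- **Hefting:** I lifted them left to right, each about 5 cm, and stood each one back on its spot. The readings were noisy by about 1 N, but the gap between the middle tin and the others was clear:

| Tin | Wrist force |
|---|---|
| left | about 3.3 N |
| middle | about 5.7 N |
| right | about 3.2 N |

- **Last checks:**
  - The middle tin's underside was at about 0.150 m, worked out from how far the arm rose.
  - The wrist force was again about 5.7 N, and the joints were practically still.
  - The last pictures show the other two tins on their spots, and the purple look-alike, tape and ring cutter where they were. The timer was not in those last pictures, and the arm never went near it.
  - The held tin's lid showed no gap in the wrist picture, though I did not measure it separately after lifting.

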